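# Tip the lidded bearing-ball dish, then take off its lid

## Robot

A 6-joint arm with a two-finger parallel gripper is mounted at the origin on the work surface. World frame = base frame: x ahead of the robot, y to its left, z up, the work surface at z = 0. Lengths are in mm, angles in degrees, forces in N, time in s.
With the tool pointing down it reaches from about 300 to 850 mm from the base axis. Payload 4.2 kg.
Tool frame: the origin (TCP) lies on the centre line of the jaws, within the pads' length; the fingertips stand 14 mm ahead of it and the grasp point (between the pads) lies 5 mm behind it; z points along the fingers, y is the direction in which the jaws open and shut (so a half turn about z gives the same grasp; the last joint's range is limited). The gripper opens to 91 mm and grips with 3 to 60 N. Pads are 32 mm wide; open, the fingers measure 118 mm over their backs; the gripper's body (76 mm by 178 mm) begins 60 mm behind the grasp point.
Start: joints at [-1.146, 18.312, 89.639, -0, 72.044, -1.146], TCP at [575.015, 0, 227.976] pointing down, gripper open.
Joint ranges: [-177.97, 177.97], [-48.28, 115.42], [12.27, 149.76], [-77.06, 257.06], [2.81, 150.46], [-146.56, 146.56]. Speed limits (degrees/s): [147.25, 147.25, 180, 180, 180, 180].

## Interface

Orientations are given as [roll, pitch, yaw] about the fixed x, y, z axes, in that order (R = Rz(yaw) Ry(pitch) Rx(roll)).
In Python, from workcell import env gives the robot as it stands.
- The arm moves only by the tool play_rows, never from a script. Its argument "increments" is a list of rows, each a list of 5 numbers: the shift along the world's x, y, z in mm, then the turn about the world's z in degrees, then the closure, from 0 (fully open) to 1 (shut). In form: [[x, y, z, yaw, fingers], ...]. A call has 1 to 20 rows; each row shifts and turns the commanded pose from where the row before left it; what a row does not reach is not made up. A row lasts 1/8 s, in which the tool goes at most 62.5 mm and 10.7 degrees, less where a joint would pass 70% of its speed; a pose out of reach is approached as far as the arm can. A call is refused whole if a number of a shift passes 62.5 or a number of a turn 10.7, either way. A call with a gripper value outside its range is refused whole. The fingers move at their own pace and stop on an object; "newtons" is the grip in N (left out, the last holds). Time passes only in rows, so rows that do not move let the fingers close. It gives the time, the measured TCP pose, the force and the opening at its end, in the units of the state.
- env.state(): the state, without advancing time (a new reading comes with each control period).
- env.grab_frame(name): name is "scene" or "side" or "wrist"; returns the picture (480x640x3 uint8, red, green, blue); there is no depth.
- env.calibration(name): a dict with "fx", "fy", "cx", "cy" (pixels), "R" (3x3) and "t" (3): a world point X has camera coordinates R X + t; the wrist camera has in their place "hand_eye" (4x4, takes a point from camera to tool coordinates, whose origin is the TCP and whose axes are the flange's). Camera axes: x right, y down, z forward; pixel columns grow to the right and rows downward; lengths in mm; the calibration is good to about 2 mm. A picture is of the moment at which its call begins: read the wrist's pose just before it. calibration takes no time and is no camera call.
- env.job_done(): hands the job in, once; it reports no verdict.
The state is a dict: "time_s": time; "qpos": joint angles; "qvel": joint speeds; "effort": joint torques, N m; "ee_pos": TCP position; "ee_rot": TCP orientation; "force": force on the tool from outside, world axes, zero at the start; "torque": the same for the moment, N m; "gripper_width": finger opening in mm.
Only numpy, scipy, OpenCV 4.12 (cv2) and the standard library are available. Lean on these libraries where they do the work, as an engineer would, in place of code of your own. Each camera call takes 0.05 s, during which the arm holds its last target.

## Task

Keep the loose clear lid on the rectangular tilting dish and press that dish down at its pouring-lip end until it is fully tipped, so that both bearing balls roll to the lip end and the dish stays tipped. Only then lift the lid off by its handle and set it down, without dropping it, handle up on the middle of the black rubber mat; both balls must still lie at the lip end of the dish.

Things in the scene. Friction and masses are not known exactly. Their poses are not given: they have to be found in the camera images.
- dish_rim (a point): Centre of the rim plane of the rectangular bare-metal dish, 150 x 84 mm, 38 mm deep, walls 3 mm, hung between the cheeks of a dark steel stand fixed to the bench. It tips with the dish; 80 mm above the bench when level. x: along the length to the end with the pouring lip; y: along the pivot. Inner end walls at x = +/-72 mm; inner floor falls 1 degree to the plain end; the balls start in that half.
- dish_lip (a point): Outer tip of the pouring lip, an open metal tongue 40 mm wide, sticking out 23 mm past the dish's end wall just below the rim; same axes as dish_rim.
- dish_pivot (a point): The dish's pivot, 12 mm below the rim centre. The dish starts level on a stop and tips only lip end down, by 0.28 rad (16 degrees) to a second stop. The pivot is stiff: about 5 N pressed 60 mm from it towards the lip moves the dish, and it stays where it is left.
- lid: Loose clear lid on the dish: plate 150 x 84 x 4 mm, a 5 mm deep rib below fits inside the walls with 2 mm play. Origin: centre of the plate's underside (on the rim); x along its length, z up. Black bridge handle along x in the middle: bar 50 mm long, 14 mm wide (grip across y), 26 to 40 mm above the origin. The plate is clear beyond the handle's ends and may be pressed there. About 0.12 kg.
- ball_a: One steel bearing ball, 18 mm in diameter, inside the dish, seen through the lid. Origin at its centre; its axes mean nothing.
- ball_b: The other 18 mm steel ball in the dish, alike. Origin at its centre.
- mat: Black rubber mat fixed to the bench, 200 (x) x 140 (y) x 4 mm; origin at the centre of its underside. A lid lying on it has its origin 9 mm above the bench.
Things that resemble listed ones, but are neither listed nor needed, are in the scene too. What is shaped like the lid but blue or orange is not meant.

How it is judged (in metres and radians):
On the way:
1. both balls lie at the lip end of the tipped dish while the lid is still on it (x of each of ball_a, ball_b in the frame of dish_rim above 0.045 m and angle between dish_rim's own z axis and vertical above 0.12 rad and distance between lid and dish_rim below 0.012 m), for 0.2 s.
At the end, for the whole second after the job is handed in: The lid lies flat and still, handle up (within 10 degrees), on the mat with its centre within 40 mm of the mat's centre; the dish is still tipped lip end down (by more than 7 degrees) and both balls are inside it with their centres within 27 mm of the inner wall of the lip end (horizontal distance between lid and mat below 0.04 m and height (world z) of lid below 0.018 m and angle between lid's own z axis and vertical below 0.18 rad and linear speed of lid below 0.02 m/s and angle between dish_rim's own z axis and vertical above 0.12 rad and x of each of ball_a, ball_b in the frame of dish_rim above 0.045 m and distance between each of ball_a, ball_b and dish_rim below 0.085 m); the robot touches nothing.
It fails at once if the lid is off the dish while a ball is not at the lip end (distance between lid and dish_rim above 0.03 m and x of any of ball_a, ball_b in the frame of dish_rim below 0.045 m).
It fails at once if the lid is dropped from more than 50 mm above the mat or bench (distance between lid and dish_rim above 0.1 m and height (world z) of lid above 0.06 m and contact force between the fingers and lid below 0.1 N).
It also fails if it takes over 48 s, if anything falls off the work surface, if the arm or the gripper's body presses on something with over 40 N, if the wrist force passes 120 N, or if a joint passes its speed limit or range.

## Working session

There is one attempt and no reset: what is moved stays moved. The work goes in short steps, Python scripts to look and compute and a tool call to move; the robot and the scene stay as the last step left them, time stands still between calls to the robot, and variables do not carry over. Pictures are saved under pics/ and viewed, and the job is handed in when it is done.

Besides the shell and the picture viewer there is one more tool, called as name([rows], argument=value, ...), one row to a line, values as JSON. play_rows: Moves the arm, as the interface text tells. Its arguments: {"type":"object","properties":{"increments":{"type":"array"},"newtons":{"type":"number"}},"required":["increments"]}

```bash
mkdir -p pics; ls
python3 - <<'E'
from workcell import env
import cv2
print(env.state())
for n in ["scene","side","wrist"]:
    cv2.imwrite(f"pics/{n}0.png",env.grab_frame(n)[:,:,::-1]); print(n,env.calibration(n))
E
```

```text
pics
{'time_s': 0.0, 'qpos': array([-1.14434601e+00,  1.83511697e+01,  8.97072278e+01,  1.82042935e-03,
        7.20425553e+01, -1.14633919e+00]), 'qvel': array([-0.11657322, -0.07744318, -0.01858495, -0.02145105,  0.11538906,
        0.03634797]), 'effort': array([-5.01459035e-04, -4.12465632e+01, -2.31973493e+01,  7.28826877e-02,
        4.58198413e-02, -1.41870069e-04]), 'ee_pos': array([5.74518374e+02, 3.58632042e-02, 2.27119410e+02]), 'ee_rot': array([-1.79899102e+02, -3.75007692e-03,  9.00014271e+01]), 'force': array([ 0.3440995 , -0.427415  ,  0.78264047]), 'torque': array([ 0.03518619,  0.07504182, -0.0367766 ]), 'gripper_width': 91.34261653109115}
scene {'fx': 477.9599370944763, 'fy': 477.9599370944763, 'cx': 314.3609852964269, 'cy': 240.1046933781273, 'R': array([[-0.03968012,  0.99916366,  0.00987305],
       [ 0.61539146,  0.0322214 , -0.78756278],
       [-0.78722223, -0.02517479, -0.61615533]]), 't': array([ -82.25990559, -241.91571337, 1369.3282461 ])}
side {'fx': 560.6445390261223, 'fy': 560.6445390261223, 'cx': 315.98250063379993, 'cy': 231.92068338901, 'R': array([[ 0.71992123, -0.69395682,  0.01171927],
       [-0.4176435 , -0.44663214, -0.79126079],
       [ 0.55433503,  0.56475097, -0.61136652]]), 't': array([-286.29415729,  287.69192469,  848.75511331])}
wrist {'fx': 388.9577392864686, 'fy': 388.9577392864686, 'cx': 320.6502381116633, 'cy': 237.06432117889878, 'hand_eye': array([[-6.01072511e-04, -9.64718035e-01, -2.63284546e-01,
         7.43545978e+01],
       [ 9.99999428e-01, -8.12774172e-04,  6.95163228e-04,
        -1.17596482e-01],
       [-8.84627382e-04, -2.63283978e-01,  9.64717972e-01,
        -1.56065415e+02],
       [ 0.00000000e+00,  0.00000000e+00,  0.00000000e+00,
         1.00000000e+00]])}
```

View pics/scene0.png

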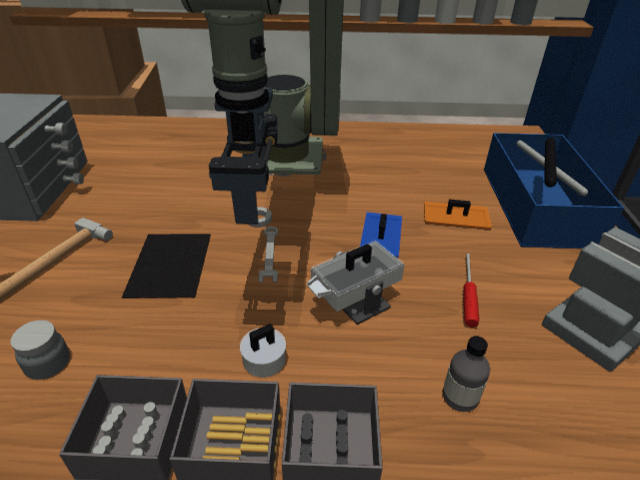

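View pics/side0.png

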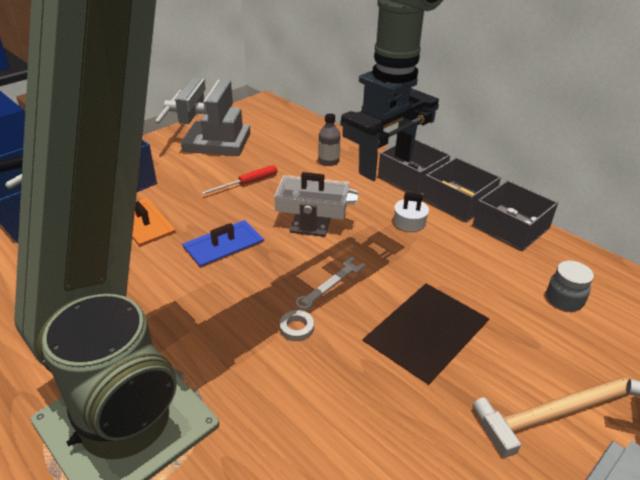

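View pics/wrist0.png

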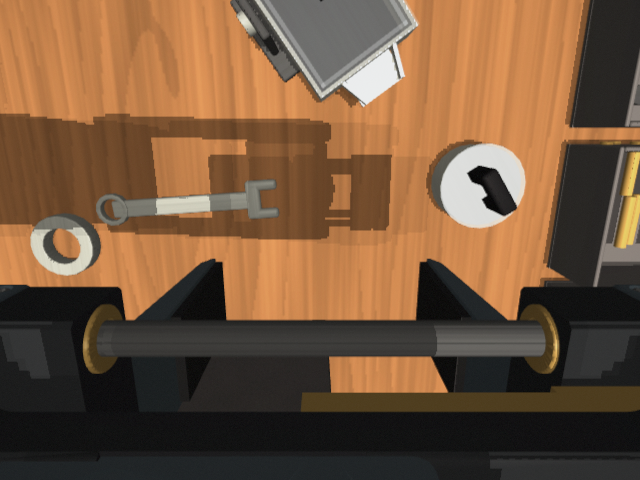

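Run:
```python
import cv2
a=cv2.imread("pics/scene0.png")[230:330,290:420]; cv2.imwrite("pics/c1.png",cv2.resize(a,None,fx=6,fy=6,interpolation=2))
a=cv2.imread("pics/side0.png")[160:250,260:370]; cv2.imwrite("pics/c2.png",cv2.resize(a,None,fx=6.5,fy=6.5,interpolation=2))
```

```text
(no output)
```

View pics/c1.png

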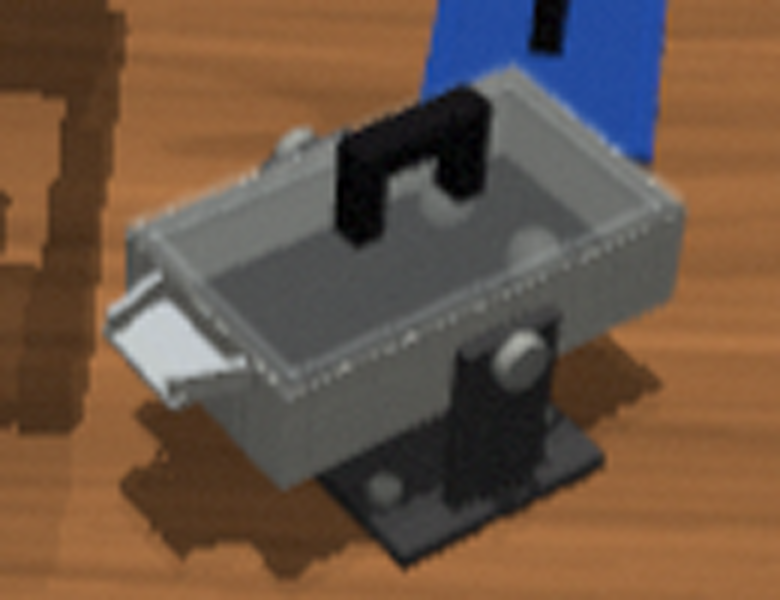

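View pics/c2.png

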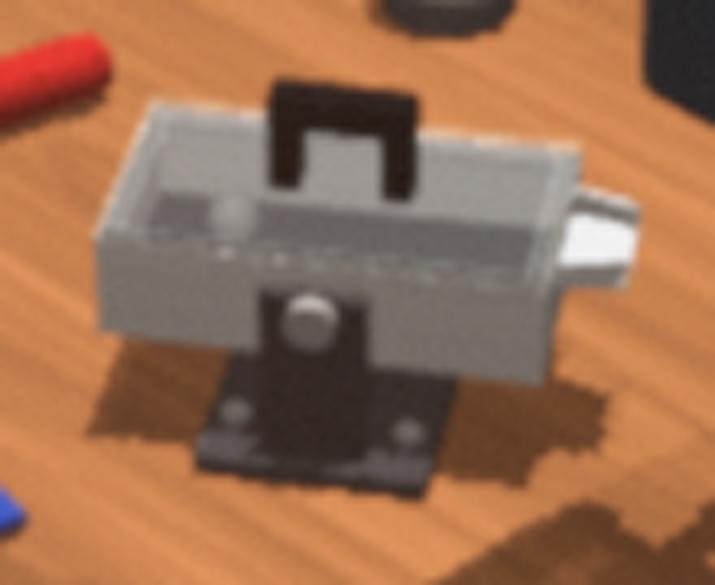

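```bash
cat > h.py <<'E'
import numpy as np, json
from workcell import env
from scipy.spatial.transform import Rotation as Ro
def cam(n):
    c=env.calibration(n); 
    if n!="wrist": return c,np.array(c["R"]),np.array(c["t"])
    s=env.state(); H=np.array(c["hand_eye"]); T=np.eye(4); T[:3,:3]=Ro.from_euler('xyz',s["ee_rot"],degrees=True).as_matrix();T[:3,3]=s["ee_pos"]
    M=np.linalg.inv(T@H); return c,M[:3,:3],M[:3,3]
def proj(n,X):
    c,R,t=cam(n); p=np.asarray(X)@R.T+t
    return np.stack([c["fx"]*p[:,0]/p[:,2]+c["cx"],c["fy"]*p[:,1]/p[:,2]+c["cy"]],1)
def back(n,uv,z):
    c,R,t=cam(n); uv=np.atleast_2d(uv).astype(float)
    d=np.c_[(uv[:,0]-c["cx"])/c["fx"],(uv[:,1]-c["cy"])/c["fy"],np.ones(len(uv))]@R
    o=-R.T@t; return o+d*((z-o[2])/d[:,2])[:,None]
E
python3 - <<'E'
from h import *
np.set_printoptions(precision=1,suppress=True)
a=back("scene",[(311.3,268.3),(375.3,241.3),(403.8,264.2),(338.3,295.8)],84);print(a,a.mean(0))
b=back("side",[(283.8,175.8),(349.2,182.8),(344.3,203.8),(275.1,196.2)],84);print(b,b.mean(0))
a=back("scene",[(157,234),(211,234),(195,296),(126,294)],4);print(a,a.mean(0))
b=back("side",[(427,286),(489,320),(430,381),(364,335)],4);print(b,b.mean(0))
w=back("wrist",[(320,98),(417,24)],84);print(w)
E
```

```text
[[577.9  98.9  84. ]
 [492.9 219.   84. ]
 [558.  266.9  84. ]
 [645.5 147.5  84. ]] [568.6 183.1  84. ]
[[549.1 261.9  84. ]
 [635.1 142.7  84. ]
 [569.   94.2  84. ]
 [482.1 213.6  84. ]] [558.8 178.1  84. ]
[[ 389.4 -253.7    4. ]
 [ 383.1 -133.8    4. ]
 [ 578.5 -123.3    4. ]
 [ 579.7 -256.4    4. ]] [ 482.6 -191.8    4. ]
[[ 570.4 -131.3    4. ]
 [ 580.1 -263.8    4. ]
 [ 392.6 -272.     4. ]
 [ 387.9 -131.9    4. ]] [ 482.7 -199.8    4. ]
[[574.1  97.5  84. ]
 [641.5 145.9  84. ]]
```

play_rows([
  [5, 25, 0, 9, 1],
  [5, 35, 0, 9, 1],
  [5, 35, 0, 9, 1],
  [5, 25, 0, 8, 1],
  [5, 12, 0, 0, 1],
  [0, 0, 0, 0, 1],
  [0, 0, 0, 0, 1],
], newtons=20)

```text
time_s: 1.02
ee_pos: [599.9, 131.1, 227.8]
ee_rot: [-180.0, 0.0, 124.9]
force: [-0.2, -1.1, 0.1]
gripper_width: 23.9
```

Run:
```python
from h import *
import cv2
s=env.state();print(s["ee_pos"],s["ee_rot"],s["force"],s["gripper_width"])
c,R,t=cam("wrist"); np.savez("w1.npz",R=R,t=t)
cv2.imwrite("pics/w1.png",env.grab_frame("wrist")[:,:,::-1])
```

```text
[599.88783377 131.0729759  227.84960346] [-1.79964787e+02  1.28467754e-02  1.24897750e+02] [-0.23391087 -1.11449846  0.0789543 ] 23.93311150774563
```

View pics/w1.png

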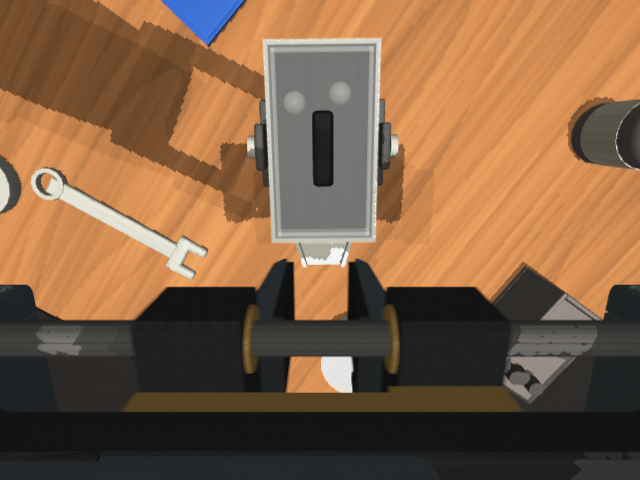

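The wrist view shows the clear-lidded metal dish: plate corners (264,39), (381,38), (376,242), (271,242), black handle (313–333, 111–186), lip at (324,255), and both balls (294,102), (340,93) in the plain half. The blue lid, the orange lid and the round pot lid don't match the description, so this is the one meant.

Run:
```python
from h import *
np.set_printoptions(precision=1,suppress=True)
a=back("wrist",[(264,39),(381,38),(376,242),(271,242)],84);m=a.mean(0)
d=(a[2]+a[3]-a[0]-a[1])[:2];print(a,m,np.degrees(np.arctan2(d[1],d[0])),np.linalg.norm(d)/2, np.linalg.norm(a[0]-a[1]),np.linalg.norm(a[2]-a[3]))
b=back("wrist",[(313,111),(332,111),(333,186),(314,186)],120);print(b,b.mean(0))
d/=np.linalg.norm(d);print("press",m[:2]+60*d, "tcp off",60*d)
```

```text
[[489.3 220.3  84. ]
 [556.3 267.7  84. ]
 [643.1 146.8  84. ]
 [574.   98.6  84. ]] [565.7 183.4  84. ] -54.754446617666126 148.5557894607754 82.09216977768996 84.26188441456733
[[546.3 199.3 120. ]
 [556.4 206.3 120. ]
 [585.  167.1 120. ]
 [574.4 159.8 120. ]] [565.5 183.1 120. ]
press [600.3 134.4] tcp off [ 34.6 -49. ]
```

play_rows([
  [1.5, 1.5, -30, 0.3, 1],
  [0, 0, -35, 0, 1],
  [0, 0, -30, 0, 1],
  [0, 0, -18, 0, 1],
  [0, 0, -5, 0, 1],
  [0, 0, 0, 0, 1],
  [0, 0, 0, 0, 1],
])

```text
time_s: 1.95
ee_pos: [602.2, 133.4, 111.1]
ee_rot: [179.9, 0.0, 125.3]
force: [-0.4, 0.2, 0.0]
gripper_width: 0.6
```

play_rows([
  [0, 0, -6, 0, 1],
  [0, 0, -4, 0, 1],
  [0, 0, -2, 0, 1],
  [0, 0, -2, 0, 1],
  [0, 0, -2, 0, 1],
  [0, 0, -2, 0, 1],
  [0, 0, -2, 0, 1],
  [0, 0, 0, 0, 1],
])

```text
time_s: 2.95
ee_pos: [602.3, 132.2, 91.0]
ee_rot: [180.0, 0.2, 125.3]
force: [-0.3, -5.0, 5.0]
gripper_width: 0.3
```

play_rows([
  [0, 0, -1.5, 0, 1],
  [0, 0, -1.5, 0, 1],
  [0, 0, -1.5, 0, 1],
  [0, 0, -1, 0, 1],
  [0, 0, 0, 0, 1],
])

```text
time_s: 3.58
ee_pos: [602.7, 131.8, 85.5]
ee_rot: [180.0, 0.2, 125.4]
force: [1.0, -5.0, 4.7]
gripper_width: 0.4
```

Run:
```python
from h import *
import cv2
s=env.state();print(s["ee_pos"],s["force"])
a=env.grab_frame("side")[150:260,250:380,::-1]; cv2.imwrite("pics/s2.png",cv2.resize(a,None,fx=5,fy=5,interpolation=2))
```

```text
[602.69501817 131.78037531  85.46486469] [ 1.01209859 -4.98645023  4.69669011]
```

View pics/s2.png

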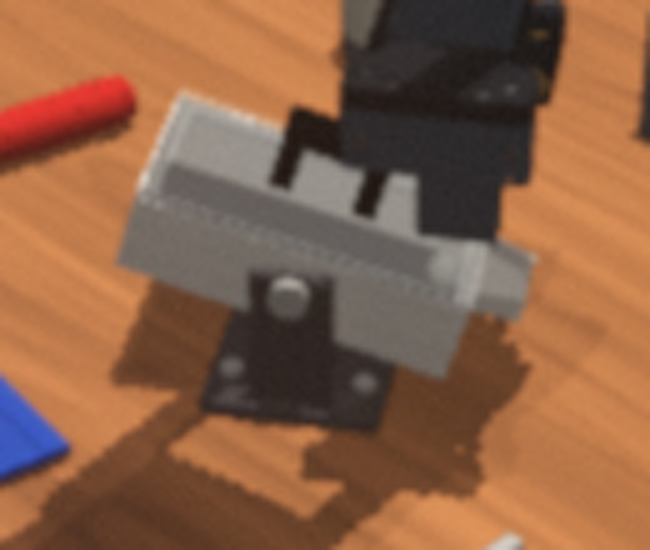

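Tipping well; a ball is visible at the lip end (~(440,262) in the crop). I'll continue to the stop.

play_rows([
  [0, 0, -1, 0, 1],
  [0, 0, -1, 0, 1],
  [0, 0, -1, 0, 1],
  [0, 0, 0, 0, 1],
])

```text
time_s: 4.12
ee_pos: [602.8, 131.7, 84.6]
ee_rot: [179.9, 0.3, 125.4]
force: [-2.9, -8.0, 15.2]
gripper_width: 0.4
```

play_rows([
  [0, 0, 3, 0, 1],
  [0, 0, 20, 0, 1],
  [0, 0, 45, 0, 1],
  [0, 0, 50, 0, 1],
  [0, 0, 27, 0, 0.3],
  [0, 0, 0, 0, 0.3],
  [0, 0, 0, 0, 0.3],
])

```text
time_s: 5.0
ee_pos: [600.7, 133.5, 224.8]
ee_rot: [-179.9, -0.1, 125.3]
force: [0.3, 0.4, 0.2]
gripper_width: 27.4
```

Run:
```python
from h import *
import cv2
s=env.state();print(s["ee_pos"],s["ee_rot"],s["force"],s["gripper_width"])
cv2.imwrite("pics/w3.png",env.grab_frame("wrist")[:,:,::-1])
a=env.grab_frame("side")[150:260,250:380,::-1]; cv2.imwrite("pics/s3.png",cv2.resize(a,None,fx=5,fy=5,interpolation=2))
```

```text
[600.69544294 133.49960912 224.80973428] [-1.79865394e+02 -7.33779351e-02  1.25307108e+02] [0.29224736 0.40996145 0.15587707] 27.419742326529114
```

View pics/w3.png

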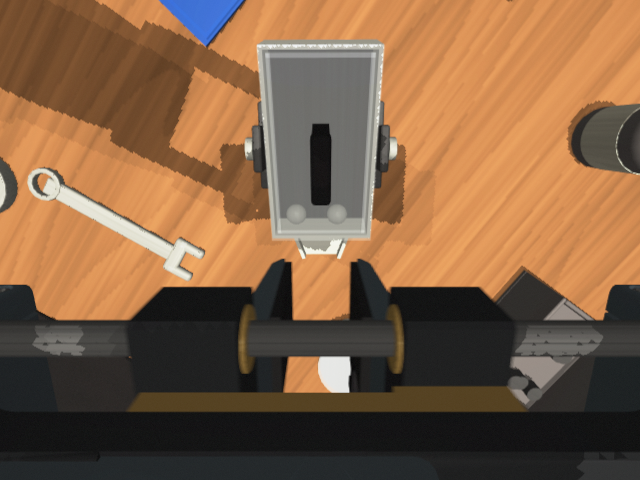

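View pics/s3.png

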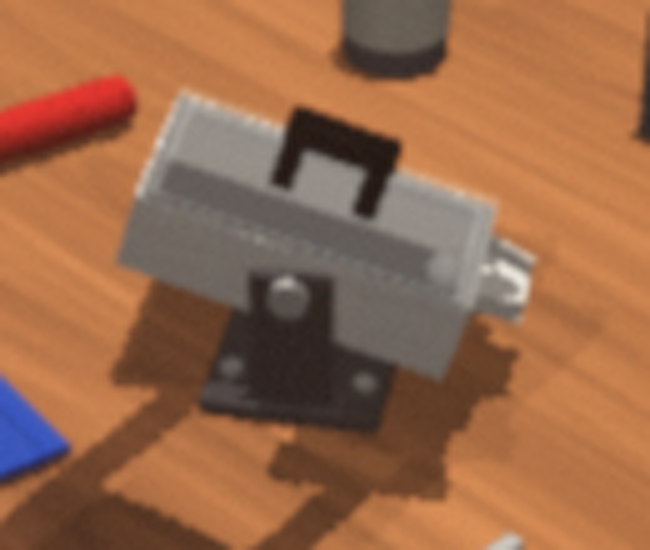

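Run:
```python
from h import *
np.set_printoptions(precision=1,suppress=True)
print(back("wrist",[(320.5,134)],125),back("wrist",[(320.5,205)],111), "exp top centre 573.9 171.5", env.state()["ee_pos"])
```

```text
[[558.4 192.4 125. ]] [[586.3 153.  111. ]] exp top centre 573.9 171.5 [600.6 133.4 224.4]
```

play_rows([
  [-8, 12, 0, 0, 0.35],
  [-12, 16, 0, 0, 0.35],
  [-8, 11.5, -18, 0, 0.35],
  [0, 0, -30, 0, 0.35],
  [0, 0, -30, 0, 0.35],
  [0, 0, -25, 0, 0.35],
  [0, 0, -10, 0, 0.35],
  [0, 0, -4, 0, 0.35],
  [0, 0, 0, 0, 0.35],
  [0, 0, 0, 0, 0.35],
])

```text
time_s: 6.35
ee_pos: [574.1, 173.2, 110.4]
ee_rot: [179.9, 0.0, 125.3]
force: [0.7, -0.1, -0.4]
gripper_width: 59.6
```

play_rows([
  [-1.2, 0, -4, 0, 0.35],
  [0, 0, 0, 0, 0.5],
  [0, 0, 0, 0, 0.65],
  [0, 0, 0, 0, 0.8],
  [0, 0, 0, 0, 1],
  [0, 0, 0, 0, 1],
  [0, 0, 0, 0, 1],
  [0, 0, 0, 0, 1],
], newtons=15)

```text
time_s: 7.35
ee_pos: [572.3, 173.0, 105.5]
ee_rot: [180.0, 0.0, 125.3]
force: [0.1, 0.2, -0.2]
gripper_width: 13.9
```

Run:
```python
from h import *
import cv2
s=env.state();print(s["ee_pos"],s["ee_rot"],s["force"],s["gripper_width"])
a=env.grab_frame("side")[130:260,250:380,::-1]; cv2.imwrite("pics/s4.png",cv2.resize(a,None,fx=4.5,fy=4.5,interpolation=2))
```

```text
[572.32727789 172.9774147  105.4820335 ] [1.79995143e+02 2.19283721e-03 1.25298631e+02] [ 0.11940398  0.22471503 -0.22249377] 13.87470925885226
```

View pics/s4.png

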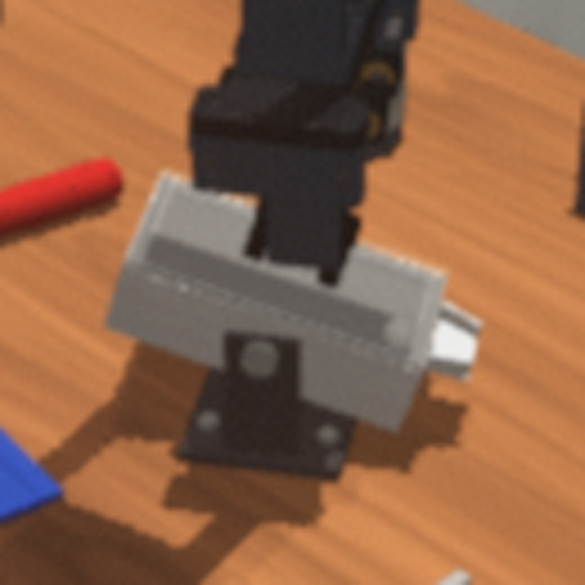

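The opening of 13.9 mm matches the 14 mm bar. The dish is still tipped, so I'll lift along the dish normal.

play_rows([
  [0, 0, 0, 0, 1],
  [0.3, -0.45, 2, 0, 1],
  [0.3, -0.45, 2, 0, 1],
  [0.6, -0.9, 4, 0, 1],
  [0.6, -0.9, 4, 0, 1],
  [0.8, -1.1, 5, 0, 1],
  [0.8, -1.1, 5, 0, 1],
  [0, 0, 6, 0, 1],
  [0, 0, 0, 0, 1],
], newtons=20)

```text
time_s: 8.52
ee_pos: [576.1, 168.2, 134.2]
ee_rot: [179.9, 0.0, 125.3]
force: [-0.1, 0.8, -1.9]
gripper_width: 14.1
```

Run:
```python
from h import *
import cv2
s=env.state();print(s["ee_pos"],s["ee_rot"],s["force"],s["gripper_width"])
a=env.grab_frame("side")[110:260,250:400,::-1]; cv2.imwrite("pics/s5.png",cv2.resize(a,None,fx=4,fy=4,interpolation=2))
```

```text
[576.0968504  168.2056279  134.17224937] [1.79922654e+02 2.49892432e-02 1.25297692e+02] [-0.08979084  0.80129539 -1.85325663] 14.095312047372094
```

View pics/s5.png

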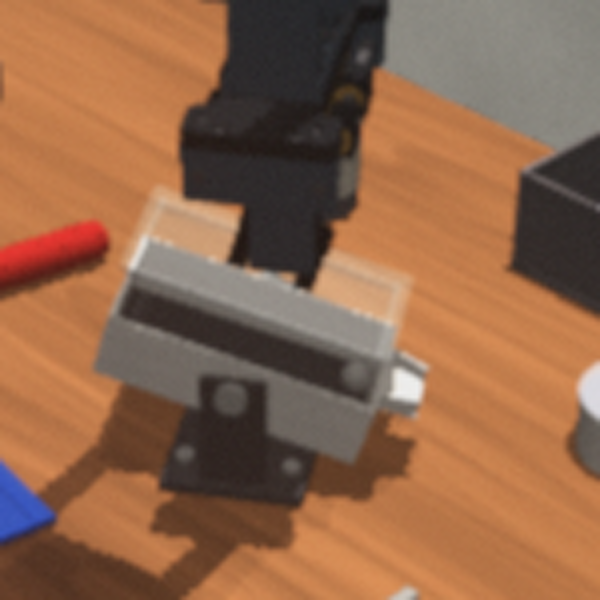

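play_rows([
  [0, 0, 15, 0, 1],
  [0, 0, 25, 0, 1],
  [-3, -12, 15, 2, 1],
  [-6, -24, 0, 4, 1],
  [-9, -36, 0, 5, 1],
  [-9, -36, 0, 5, 1],
  [-9, -36, 0, 5, 1],
  [-9, -36, 0, 5, 1],
  [-9, -36, 0, 5, 1],
  [-9, -36, 0, 5, 1],
  [-9, -36, 0, 5, 1],
  [-9, -36, 0, 5, 1],
  [-7, -24, 0, 5, 1],
  [-5, -16, 0, 3.7, 1],
  [0, 0, 0, 0, 1],
  [0, 0, 0, 0, 1],
])

```text
time_s: 10.58
ee_pos: [483.0, -195.4, 188.9]
ee_rot: [180.0, 0.0, 179.9]
force: [-0.6, 1.5, -0.5]
gripper_width: 13.8
```

Run:
```python
from h import *
import cv2
s=env.state();print(s["ee_pos"],s["ee_rot"],s["force"],s["gripper_width"])
cv2.imwrite("pics/s6.png",env.grab_frame("side")[:,:,::-1])
cv2.imwrite("pics/sc6.png",env.grab_frame("scene")[:,:,::-1])
```

```text
[ 482.96109917 -195.40812103  188.89462887] [1.79978239e+02 3.57264259e-02 1.79948777e+02] [-0.58217491  1.53725734 -0.45778136] 13.75859369242226
```

View pics/s6.png

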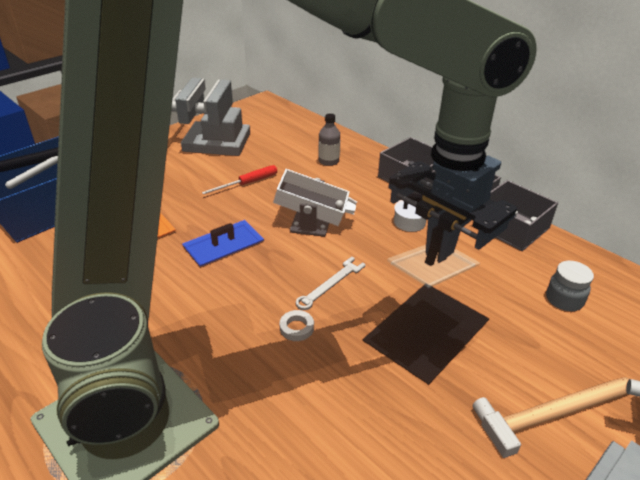

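View pics/sc6.png

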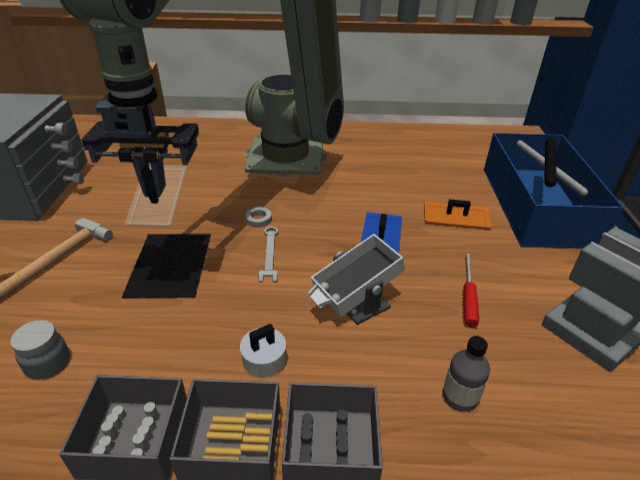

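play_rows([
  [0, 0, -20, 0, 1],
  [0, 0, -30, 0, 1],
  [0, 0, -30, 0, 1],
  [0, 0, -25, 0, 1],
  [0, 0, -12, 0, 1],
  [0, 0, -6, 0, 1],
  [0, 0, 0, 0, 1],
  [0, 0, 0, 0, 1],
])

```text
time_s: 11.68
ee_pos: [483.3, -196.1, 66.3]
ee_rot: [-180.0, 0.1, 180.0]
force: [0.1, 0.4, -0.9]
gripper_width: 13.7
```

play_rows([
  [0, 0, -2, 0, 1],
  [0, 0, -2, 0, 1],
  [0, 0, -2, 0, 1],
  [0, 0, -2, 0, 1],
  [0, 0, -2, 0, 1],
  [0, 0, -2, 0, 1],
  [0, 0, -2, 0, 1],
  [0, 0, 0, 0, 1],
], newtons=12)

```text
time_s: 12.68
ee_pos: [482.2, -195.9, 51.6]
ee_rot: [180.0, -0.0, -180.0]
force: [-0.6, 0.1, 0.0]
gripper_width: 14.1
```

play_rows([
  [0, 0, -2, 0, 1],
  [0, 0, -2, 0, 1],
  [0, 0, -2, 0, 1],
  [0, 0, -2, 0, 1],
  [0, 0, -2, 0, 1],
  [0, 0, 0, 0, 1],
])

```text
time_s: 13.42
ee_pos: [483.1, -195.9, 41.2]
ee_rot: [180.0, 0.0, 180.0]
force: [0.9, -0.9, -1.4]
gripper_width: 13.9
```

Run:
```python
from h import *
import cv2
s=env.state();print(s["ee_pos"],s["ee_rot"],s["force"],s["gripper_width"])
a=env.grab_frame("side")[230:400,340:510,::-1]; cv2.imwrite("pics/s7.png",cv2.resize(a,None,fx=3.5,fy=3.5,interpolation=2))
```

```text
[ 483.07386896 -195.90461398   41.15086611] [1.79994929e+02 3.33377159e-02 1.79994495e+02] [ 0.88673013 -0.91802204 -1.39634549] 13.872348533818048
```

View pics/s7.png

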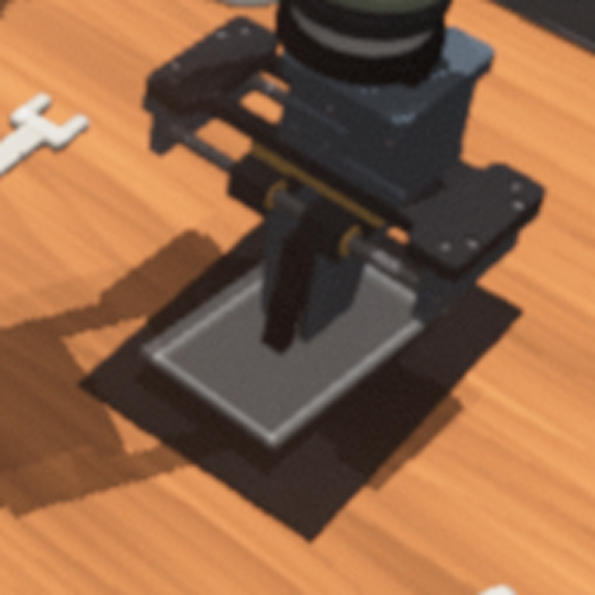

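play_rows([
  [0, 0, -1.5, 0, 1],
  [0, 0, -1.5, 0, 1],
  [0, 0, -1, 0, 1],
  [0, 0, 0, 0, 1],
])

```text
time_s: 13.98
ee_pos: [482.8, -195.9, 37.4]
ee_rot: [180.0, 0.0, 180.0]
force: [-2.0, -0.0, 0.1]
gripper_width: 13.5
```

play_rows([
  [0, 0, -1, 0, 1],
  [0, 0, -1, 0, 1],
  [0, 0, 0, 0, 1],
])

```text
time_s: 14.35
ee_pos: [482.8, -195.9, 35.4]
ee_rot: [180.0, 0.0, -180.0]
force: [-2.2, -0.2, 1.6]
gripper_width: 13.9
```

Run:
```python
from h import *
import cv2
s=env.state();print(s["ee_pos"],s["ee_rot"],s["force"],s["gripper_width"])
a=env.grab_frame("side")[230:400,340:510,::-1]; cv2.imwrite("pics/s8.png",cv2.resize(a,None,fx=3.5,fy=3.5,interpolation=2))
```

```text
[ 482.81091204 -195.87610692   35.40983478] [ 1.79993849e+02  9.45393404e-03 -1.79998215e+02] [-2.15443437 -0.24889962  1.57169512] 13.939749889384608
```

View pics/s8.png

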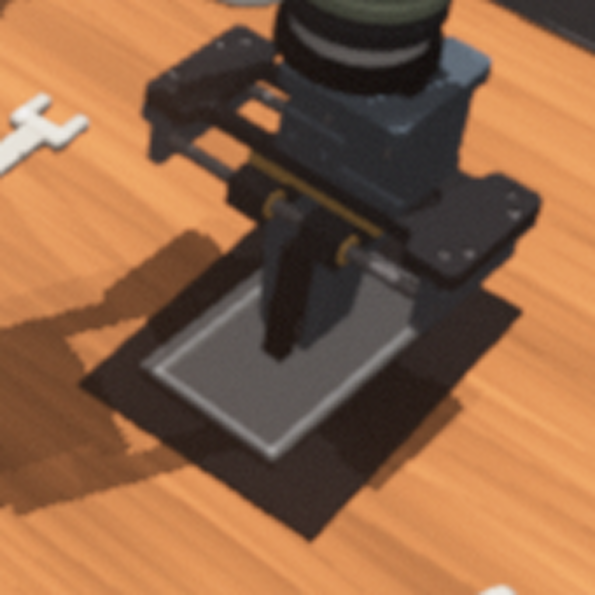

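play_rows([
  [0, 0, -0.5, 0, 1],
  [0, 0, 0, 0, 0.8],
  [0, 0, 0, 0, 0.7],
  [0, 0, 0, 0, 0.6],
  [0, 0, 0, 0, 0.5],
  [0, 0, 0, 0, 0.4],
  [0, 0, 0, 0, 0.4],
  [0, 0, 0, 0, 0.4],
], newtons=5)

```text
time_s: 15.4
ee_pos: [482.7, -195.9, 35.0]
ee_rot: [180.0, 0.0, 180.0]
force: [0.1, -0.3, 0.0]
gripper_width: 54.5
```

play_rows([
  [0, 0, 8, 0, 0.4],
  [0, 0, 25, 0, 0.4],
  [0, 0, 45, 0, 0.4],
  [0, 0, 50, 0, 0.4],
  [-10, 30, 20, 0, 0.4],
  [-20, 50, 0, 0, 0.4],
  [-10, 50, 0, 0, 0.4],
  [0, 30, 0, 0, 0.4],
  [0, 0, 0, 0, 0.4],
])

```text
time_s: 16.52
ee_pos: [442.5, -34.6, 183.6]
ee_rot: [-180.0, 0.1, -179.8]
force: [-0.2, -0.2, 1.2]
gripper_width: 54.7
```

Run:
```python
from h import *
import cv2
s=env.state();print(s["ee_pos"],s["ee_rot"],s["force"],s["gripper_width"])
a=env.grab_frame("side")[:,:,::-1];b=env.grab_frame("scene")[:,:,::-1]
r=lambda x:cv2.resize(x,(380,290),interpolation=2)
cv2.imwrite("pics/f.png",np.vstack([np.hstack([r(a[250:400,340:530]),r(a[155:245,260:375])]),np.hstack([r(b[210:320,110:250]),r(b[225:325,290:420])])]))
cv2.imwrite("pics/sf.png",a);cv2.imwrite("pics/scf.png",b)
```

```text
[442.54463679 -34.60485663 183.64688584] [-1.79997362e+02  5.93711255e-02 -1.79806502e+02] [-0.15261453 -0.19991572  1.17769495] 54.71287918784562
```

View pics/f.png

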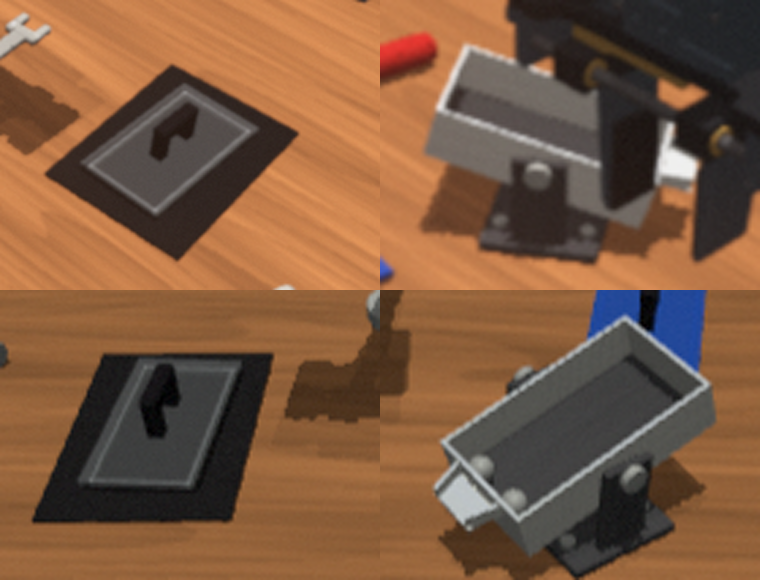

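The lid lies flat with its handle up, well inside the mat. The dish is tipped and both balls sit against the lip-end wall.

```bash
python3 -c "
from workcell import env
print(env.job_done())"
```

```text
the job is handed in; nothing more can be done
None
```

The job is handed in, at about 17 s of the 48 s limit; the interface gives no verdict.

- **Tipping:** I pressed the lid plate with closed fingers about 60 mm from the pivot towards the lip. The upward force rose from 5 N to 15 N at the end stop. The wrist picture then showed both balls at the lip end with the lid still on.
- **Moving the lid:** I gripped the handle at a 13.9 mm opening (the bar is 14 mm) and lifted the lid along the dish's tilt. I turned it square to the mat and lowered it until the force turned to about 1.6 N of upward contact, then opened the fingers.
- **Last pictures:** The lid lay flat, handle up, near the mat's centre, and the gripper was clear of everything. The dish was still tipped, with both balls at its lip-end wall.
- **Disagreements:** The scene and side cameras differed by about 11 mm on the dish's position and about 8 mm on the mat's. I used the wrist camera for the dish and the mean of the two for the mat, where the tolerance is 40 mm. I judged the final placement by eye and did not measure it.

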